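# Corner-load check of a spring bench scale

### The job

Do the corner-load check on the bench scale: press down with the fingertips on the rubber corner pad at the dial side, on the left as one faces the dial, until the pointer stands at the clip on the dial's rim, hold it there for about a second without running well past the clip, then ease off until the fingers are clear of the platform and the pointer is back at zero. Then do the same on the diagonally opposite pad, at the rear right. Only press: lift nothing, never let the platform snap up, and leave the scale, the check weight and everything else standing where they are.

Things in the scene. Friction and masses are not known exactly. Their poses are not given: they have to be found in the camera images.
- scale: grey spring bench scale, 230 x 343 mm, case 135 mm high, 5 kg, loose on rubber feet. Origin at the table below the platform's centre; x points to the dial side, a raked front with a 168 mm round white dial. As one faces the dial, left is -y, right is +y. On top an X-shaped platform (pan taken off) with a black rubber pad on each of its 4 arms; the pad tops are 55 mm above the case top
- pad_dial_left: first pad to press: rubber pad, 32 mm diameter, 10 mm thick, at the dial side, left as one faces the dial; origin at the centre of its top face, z up; at (78, -78, 190) mm in the scale's frame with the pointer at zero
- pad_rear_right: second pad to press: the same, diagonally opposite, away from the dial, right as one faces the dial; origin at the centre of its top face; at (-78, 78, 190) mm in the scale's frame with the pointer at zero
- platform (a joint): how far the platform is pressed down, m, 0 at rest to 0.030 at the stop. It moves straight down without tilting, wherever it is pressed; 1 N to start it, then 6.5 N for each 10 mm; it springs back by itself
- pointer (a joint): the dial pointer's angle, rad: 0 at the zero mark (75 degrees left of the dial's top), growing clockwise as one faces the dial, 87.3 rad for each metre of platform travel, 2.62 at full scale. The pointer is black, 70 mm long, under a clear cover
- clip (a joint): angle of the target clip on the dial, on the same scale as the pointer: the pointer stands at the middle of the clip when the two values are equal. It differs from day to day, 0.87 to 1.92 rad (10 to 22 mm of platform travel, 7.5 to 15.3 N), and stays put
- pointer_tip (a point): tip of the pointer, 70 mm from the dial's axis
- clip_mid (a point): the point where the pointer tip should stand, at the middle of the target clip's width, 70 mm from the dial's axis. The clip is a small dark steel plate with a round stud, 22 mm along the rim, 26 mm deep. z points outward from the dial's centre, y along the rim in the pointer's direction of travel, x out of the dial
- weight: brass check weight with a knob, 50 mm diameter, 76 mm tall; origin at the centre of its underside. To be left alone
- scoop: steel bean scoop with a wooden handle, 200 mm long, 75 mm wide, 48 mm tall; origin on its underside. To be left alone
- tin: closed aluminium sample tin, 72 mm diameter, 105 mm tall; origin at the centre of its underside. To be left alone
- pan: the scale's own shallow round steel pan, taken off and standing on the table, 200 mm wide, 45 mm tall; origin at the centre of its underside. To be left alone
- mug: white mug with a handle, 76 mm diameter, 75 mm tall, on a steel tray; origin at the centre of its underside. To be left alone
- spoon: steel cupping spoon, 170 mm long, lying on a steel tray; origin on its underside. To be left alone

How it is judged:
By the outcome, as a careful person would: the job done as asked, in the order asked, and still so for the second after the job is handed in, with the robot touching nothing.
It also fails if it takes over 51 s, if anything falls off the work surface, if the arm or the gripper's body presses on something with over 40 N, if the wrist force passes 120 N, or if a joint passes its speed limit or range.

### The arm

A 7-joint arm with a two-finger parallel gripper is mounted at the origin on the work surface. World frame = base frame: x ahead of the robot, y to its left, z up, the work surface at z = 0. Lengths are in m, angles in rad, forces in N, time in s.
With the tool pointing down it reaches from about 0.425 to 0.95 m from the base axis. Payload 4.7 kg.
Tool frame: the origin (TCP) lies at the very end of the fingers, on their centre line; the grasp point (between the pads) lies 19 mm behind it (arm.grip_depth is the distance from the TCP to the grasp point, in m); z points along the fingers, y is the line along which they close (so a half turn about z gives the same grasp; the last joint's range is limited). The gripper opens to 85 mm and grips with 20 to 120 N. Pads are 22 mm wide; open, the fingers measure 114 mm over their backs; the gripper's body (76 mm by 85 mm) begins 54 mm behind the grasp point. The pads swing forward as they close: fully open they stand 13 mm farther back than shut.
Start: joints at [1.27, 0.469, -0.049, 1.532, 0.024, 1.141, -0.082], TCP at [0.181, -0.65, 0.231] pointing down, gripper open.
Joint ranges: [-2.59, 2.59], [-0.33, 1.99], [-1.39, 1.29], [0.1, 2.45], [-1.04, 4.18], [0.21, 1.99], [-2.66, 2.66]. Speed limits (rad/s): [2.57, 2.57, 3.14, 3.14, 3.14, 3.14, 3.14].

### API

Orientations are given as [roll, pitch, yaw] about the fixed x, y, z axes, in that order (R = Rz(yaw) Ry(pitch) Rx(roll)).
In Python, from bench import arm gives the robot as it stands.
- The arm moves only by the shell command python3 -m handwheel 'ROWS' [FORCE]. ROWS is JSON, a list of rows, each a list of 3 entries, a list of its own where there are three numbers: the turn, a rotation vector about the tool's x, y, z as a fraction of full scale, then the shift along the tool's x, y, z as a fraction of full scale, then the opening in per cent of the stroke, from 0 (shut) to 100 (fully open). In form: [[[rx, ry, rz], [dx, dy, dz], gripper], ...]. A call has 1 to 12 rows; each row shifts and turns the commanded pose from where the row before left it, along the tool's axes as they then stand; what a row does not reach is not made up. Full scale, the value 1, is 0.025 m for a shift and 4 degrees for a turn. A row lasts 1/12 s, in which the tool goes at most 41.7 mm and 7.16 degrees, less where a joint would pass 70% of its speed; a pose out of reach is approached as far as the arm can. A call with a number of a shift or a turn outside -1 to 1 is refused whole. A call with a gripper value outside its range is refused whole. The fingers move at their own pace and stop on an object; FORCE is the grip in N (left out, the last holds). Time passes only in rows, so rows that do not move let the fingers close. It gives the time, the measured TCP pose, the force, the opening and the grip force at its end, in the units of the state.
- arm.observe(): the state, without advancing time (a new reading comes with each control period).
- arm.read_camera(name): name is "scene" or "top" or "wrist"; returns a dict with "color" (420x560x3 uint8, red, green, blue), "camera_matrix" (3x3 intrinsics, pixels), "eye" and "attitude" of the camera in the world. Camera axes: x right, y down, z forward; pixel columns grow to the right and rows downward; lengths in m; the calibration is good to about 2 mm. A picture is of the moment at which its call begins. There is no depth.
- arm.finish_job(): hands the job in; it is judged then, once.
The state is a dict: "time": time; "q": joint angles; "joint_vel": joint speeds; "joint_torque": joint torques, N m; "ee_pos": TCP position; "ee_rot": TCP orientation; "ft_force": force on the tool from outside, world axes, zero at the start; "ft_torque": the same for the moment, N m; "grip_width": opening from 0.0 (shut) to 1.0 (fully open); "grasp_force": force on a finger pad.
Only numpy, scipy, OpenCV 4.12 (cv2) and the standard library are available. Lean on these libraries where they do the work, as an engineer would, in place of code of your own. Each camera call takes 0.05 s, during which the arm holds its last target. There are 200 camera calls.

## Working session

There is one attempt and no reset: what is moved stays moved. The work goes in short steps, Python scripts to look and compute and a shell command to move; the robot and the scene stay as the last step left them, time stands still between calls to the robot, and variables do not carry over. Pictures are saved under pics/ and viewed, at most 10 in all, crops included, and the job is handed in when it is done.

```bash
mkdir -p pics; cat > h.py <<'E'
from bench import arm
import numpy as np, cv2, json
def snap(n,f):
    c=arm.read_camera(n); cv2.imwrite('pics/'+f+'.png',c['color'][:,:,::-1]); 
    np.savez('pics/'+f+'.npz',K=c['camera_matrix'],e=c['eye'],a=c['attitude'],c=c['color']); return c
E
python3 - <<'E'
from h import *
for n in('scene','top'):
    c=snap(n,n+'0'); print(n,c['camera_matrix'],c['eye'],c['attitude'])
s=arm.observe(); print({k:np.round(v,3) for k,v in s.items()})
a=cv2.imread('pics/scene0.png');b=cv2.imread('pics/top0.png')
E
```

```text
scene [[469.19734495   0.         275.07758972]
 [  0.         469.19734495 217.69053297]
 [  0.           0.           1.        ]] [ 1.08795042 -0.97519541  1.41206126] [-2.42785231  0.01785312  0.47477858]
top [[439.8825035    0.         283.42638548]
 [  0.         439.8825035  209.84626642]
 [  0.           0.           1.        ]] [ 0.51652102 -0.02580017  1.47873393] [-3.08715016e+00  9.51896875e-04 -1.56801248e+00]
{'time': np.float64(0.1), 'q': array([ 1.27 ,  0.469, -0.049,  1.534,  0.024,  1.141, -0.082]), 'joint_vel': array([ 0.001, -0.001,  0.   , -0.004,  0.001,  0.001, -0.001]), 'joint_torque': array([ 0.0000e+00, -5.1151e+01, -4.7000e-02, -2.3839e+01,  1.1000e-02,
        4.0000e-03, -0.0000e+00]), 'ee_pos': array([ 0.181, -0.65 ,  0.23 ]), 'ee_rot': array([-3.14 ,  0.   ,  0.272]), 'ft_force': array([-0.327, -0.528, -0.373]), 'ft_torque': array([0.014, 0.005, 0.023]), 'grasp_force': np.float64(0.0), 'grip_width': np.float64(1.004)}
```

View pics/scene0.png

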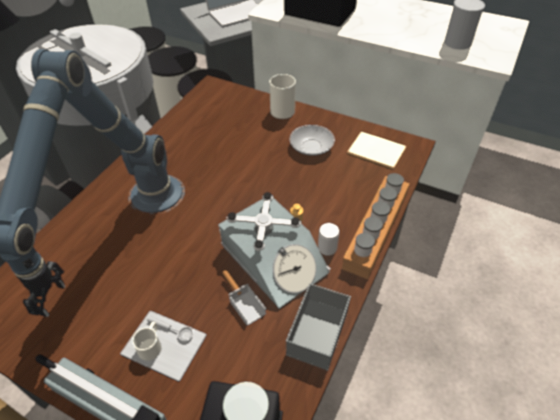

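View pics/top0.png

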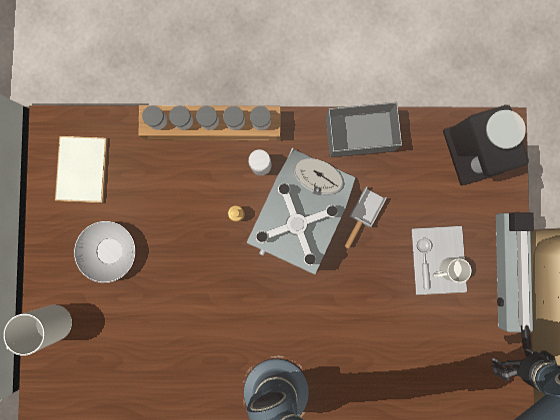

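```bash
python3 - <<'E'
from h import *
b=cv2.imread('pics/top0.png')[140:285,235:365]; s=cv2.imread('pics/scene0.png')[185:305,210:335]
r=lambda i:cv2.resize(i,None,fx=4,fy=4,interpolation=cv2.INTER_CUBIC)[:580]
b=cv2.resize(b,None,fx=4,fy=4,interpolation=cv2.INTER_CUBIC);cv2.imwrite('pics/topc.png',b)
cv2.imwrite('pics/scenec.png',cv2.resize(s,None,fx=5,fy=5,interpolation=cv2.INTER_CUBIC)[:600])
E
```

```text
(no output)
```

View pics/topc.png

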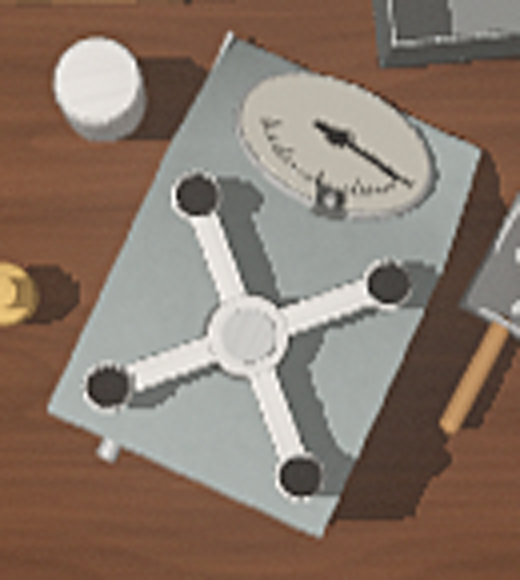

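View pics/scenec.png

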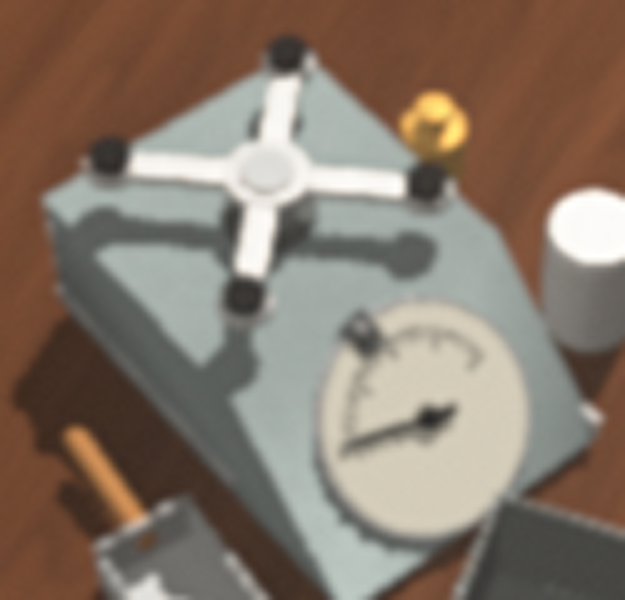

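```bash
cat > fit.py <<'E'
from h import *
from scipy.optimize import least_squares
from scipy.spatial.transform import Rotation as R
def proj(f,P):
    d=np.load(f'pics/{f}.npz'); Rm=R.from_euler('xyz',d['a']).as_matrix()
    p=(np.atleast_2d(P)-d['e'])@Rm@d['K'].T; return p[:,:2]/p[:,2:]
def s2w(p,P): # p=(x,y,yaw)
    return np.atleast_2d(P)@R.from_euler('z',p[2]).as_matrix().T+[p[0],p[1],0]
pads=np.array([[78,-78,190],[78,78,190],[-78,78,190],[-78,-78,190]])/1e3
def dial(xd,zd,rk,ang,r): # ang on the pointer scale
    a=np.deg2rad(75)-ang; up=np.array([-np.cos(rk),0,np.sin(rk)]); left=np.array([0,-1.,0])
    return np.array([xd,0,zd])+r*(np.cos(a)*up+np.sin(a)*left)
E
python3 - <<'E'
from fit import *
T=np.array([[388,282],[197,194],[107,386],[300,476]])/4+[235,140]
S=np.array([[243,293],[428,182],[287,52],[109,155]])/5+[210,185]
Td=np.array([[339,136],[410,183],[330,197]])/4+[235,140]
Sd=np.array([[430,418],[343,453],[362,333]])/5+[210,185]
def f(p):
    W=s2w(p,pads)
    D=s2w(p,[dial(*p[3:6],0,0),dial(*p[3:6],0,.07),dial(*p[3:6],p[6],p[7])])
    o=[]
    for c,A,B,k in(('top0',T,Td,8),('scene0',S,Sd,10)):
        o+=[proj(c,W)-A-p[k:k+2],proj(c,D)-B-p[k:k+2]]
    return np.r_[np.concatenate(o).ravel(),p[8:]]
r=least_squares(f,[.48,-.06,-.4,.1,.12,.6,1.4,.07]+[0]*4)
print(np.round(r.x,3)); print(np.round(r.fun,1)); p=r.x
print(s2w(p,pads).round(4)); np.save('p.npy',p)
c=snap('wrist','w0'); print(c['camera_matrix'],c['eye'],c['attitude'],arm.observe()['ee_pos'])
E
```

```text
[ 0.548 -0.064 -0.43   0.178  0.085  0.79   1.129  0.079 -0.017 -0.458
 -0.432 -0.277]
[ 0.3  0.  -0.2 -0.2 -0.1  0.   0.2  0.  -0.4 -0.3  0.  -0.1  0.1  0.1
  0.2  0.1 -0.3 -0.4  0.1 -0.   0.  -0.  -0.   0.7 -0.5 -0.5  0.1 -0.1
 -0.  -0.5 -0.4 -0.3]
[[ 0.5865 -0.1678  0.19  ]
 [ 0.6516 -0.026   0.19  ]
 [ 0.5098  0.0391  0.19  ]
 [ 0.4447 -0.1027  0.19  ]]
[[298.8636994    0.         279.66666272]
 [  0.         298.8636994  206.39063083]
 [  0.           0.           1.        ]] [ 0.25969833 -0.62785309  0.37385665] [ 2.82187128e+00  2.05958661e-03 -1.29977846e+00] [ 0.18111613 -0.64980907  0.23051165]
```

```bash
python3 -m handwheel '[[[0,0,1],[0,0,-0.28],0],[[0,0,1],[0,0,-0.28],0],[[0,0,1],[0,0,-0.28],0],[[0,0,1],[0,0,-0.28],0],[[0,0,1],[0,0,-0.28],0],[[0,0,1],[0,0,-0.28],0],[[0,0,1],[0,0,-0.28],0],[[0,0,1],[0,0,-0.28],0],[[0,0,1],[0,0,-0.28],0],[[0,0,1],[0,0,-0.28],0],[[0,0,0],[0,0,0],0]]' 30
cat > delta.py <<'E'
from fit import *
import sys
p=np.load('p.npy'); s=arm.observe(); t=s2w(p,pads[int(sys.argv[1])])[0]; t[2]+=float(sys.argv[2])
Rm=R.from_euler('xyz',s['ee_rot']).as_matrix()
print('t',s['time'],'pos',np.round(s['ee_pos'],4),'rot',np.round(s['ee_rot'],4),'F',np.round(s['ft_force'],2),'w',s['grip_width'],'q',np.round(s['q'],2))
print('shift mm tool',np.round((t-s['ee_pos'])@Rm*1e3,1),'units',np.round((t-s['ee_pos'])@Rm/.025,2), 'yaw err deg',np.rad2deg(p[2]-s['ee_rot'][2]).round(2))
E
python3 delta.py 0 0.04
```

```text
time: 1.07
ee_pos: [0.1815, -0.6507, 0.3026]
ee_rot: [3.14, -0.001, -0.427]
ft_force: [0.3, -0.4, 0.4]
grip_width: -0.003
grasp_force: 0.0
t 1.0667 pos [ 0.1815 -0.6507  0.3026] rot [ 3.1399e+00 -1.4000e-03 -4.2730e-01] F [ 0.33 -0.37  0.45] w -0.0034485168126167846 q [ 1.17  0.42  0.1   1.45 -0.04  1.27 -0.73]
shift mm tool [ 168.3 -607.5   71.8] units [  6.73 -24.3    2.87] yaw err deg -0.18
```

```bash
python3 -m handwheel '[[[0,0,0],[0.28,-1,0],0],[[0,0,0],[0.28,-1,0],0],[[0,0,0],[0.28,-1,0],0],[[0,0,0],[0.28,-1,0],0],[[0,0,0],[0.28,-1,0],0],[[0,0,0],[0.28,-1,0],0],[[0,0,0],[0.28,-1,0],0],[[0,0,0],[0.28,-1,0],0],[[0,0,0],[0.28,-1,0],0],[[0,0,0],[0.28,-1,0],0],[[0,0,0],[0.28,-1,0],0],[[0,0,0],[0.28,-1,0],0]]'
python3 -m handwheel '[[[0,0,0],[0.28,-1,0],0],[[0,0,0],[0.28,-1,0],0],[[0,0,0],[0.28,-1,0],0],[[0,0,0],[0.28,-1,0],0],[[0,0,0],[0.28,-1,0],0],[[0,0,0],[0.28,-1,0],0],[[0,0,0],[0.28,-1,0],0],[[0,0,0],[0.28,-1,0],0],[[0,0,0],[0.28,-1,0],0],[[0,0,0],[0.28,-1,0],0],[[0,0,0],[0.28,-1,0],0],[[0,0,0],[0,0,0],0]]'
python3 delta.py 0 0.02
```

```text
time: 2.07
ee_pos: [0.3822, -0.4105, 0.3008]
ee_rot: [-3.141, 0.001, -0.424]
ft_force: [-0.5, 0.5, 0.1]
grip_width: -0.005
grasp_force: 0.0
time: 3.07
ee_pos: [0.5686, -0.1868, 0.3005]
ee_rot: [-3.137, 0.001, -0.415]
ft_force: [-0.2, 0.7, 0.0]
grip_width: -0.002
grasp_force: 0.0
t 3.0667 pos [ 0.5686 -0.1868  0.3005] rot [-3.1375e+00  6.0000e-04 -4.1550e-01] F [-0.18  0.69  0.02] w -0.0016604316475473772 q [ 0.4   0.3  -0.2   1.62  0.06  1.22 -1.79]
shift mm tool [  8.7 -24.2  90.6] units [ 0.35 -0.97  3.62] yaw err deg -0.86
```

```bash
python3 -m handwheel '[[[0,0,0.1],[0.2,-0.5,0.5],0],[[0,0,0.1],[0.15,-0.47,0.7],0],[[0,0,0],[0,0,0.8],0],[[0,0,0],[0,0,0.8],0],[[0,0,0],[0,0,0.6],0],[[0,0,0],[0,0,0],0],[[0,0,0],[0,0,0],0]]'
python3 delta.py 0 0.0; python3 - <<'E'
from h import *
snap('wrist','w1')
E
```

```text
time: 3.65
ee_pos: [0.583, -0.1751, 0.2154]
ee_rot: [3.141, 0.002, -0.44]
ft_force: [0.1, 0.5, 0.9]
grip_width: -0.002
grasp_force: 0.0
t 3.65 pos [ 0.583  -0.1751  0.2154] rot [ 3.1411e+00  2.1000e-03 -4.3960e-01] F [0.15 0.46 0.89] w -0.0017516238311028431 q [ 0.37  0.38 -0.19  1.71  0.08  1.06 -1.86]
shift mm tool [ 0.1 -8.1 25.4] units [ 0.   -0.32  1.02] yaw err deg 0.52
```

View pics/w1.png

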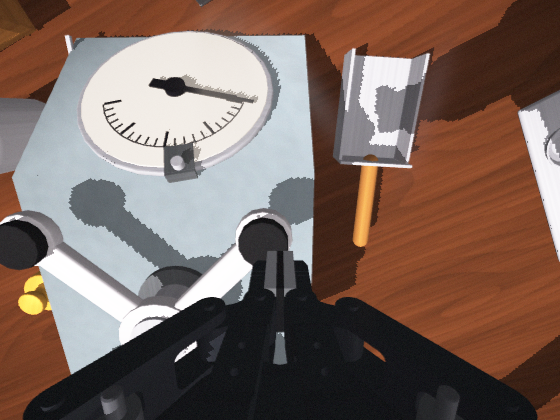

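```bash
python3 - <<'E'
from h import *
b=cv2.imread('pics/w1.png')[20:270,70:300]; cv2.imwrite('pics/w1c.png',cv2.resize(b[:190],None,fx=3,fy=3,interpolation=cv2.INTER_CUBIC))
E
```

```text
(no output)
```

View pics/w1c.png

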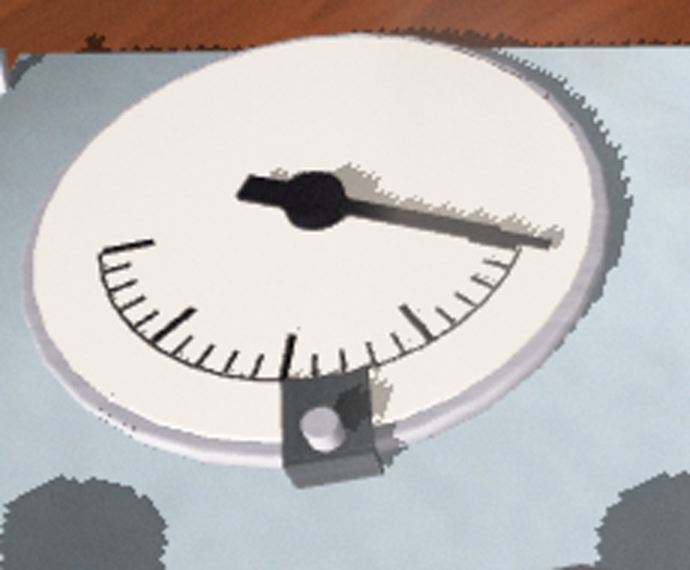

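```bash
python3 -m handwheel '[[[0,0,0],[0,-0.32,0],0],[[0,0,0],[0,0,0.3],0],[[0,0,0],[0,0,0.3],0],[[0,0,0],[0,0,0],0],[[0,0,0],[0,0,0],0]]'
python3 delta.py 0 0.0; python3 - <<'E'
from fit import *
T=np.array([[388,282],[197,194],[107,386],[300,476]])/4+[235,140]
S=np.array([[243,293],[428,182],[287,52],[109,155]])/5+[210,185]
Td=np.array([[339,136],[410,183],[330,197]])/4+[235,140]
Sd=np.array([[430,418],[343,453],[362,333]])/5+[210,185]
Wd=np.array([[316,200],[549,243],[325,374]])/3+[70,20]
zt=lambda p,a,r:dial(*p[3:6],a,r)
def f(p):
    W=s2w(p,pads)
    D=s2w(p,[zt(p,0,0),zt(p,0,.07),zt(p,p[6],p[7])])
    D3=s2w(p,[zt(p,0,0),zt(p,0,.07),zt(p,p[6],p[14])])
    o=[]
    for c,A,B,k in(('top0',T,Td,8),('scene0',S,Sd,10)):
        o+=[proj(c,W)-A-p[k:k+2],proj(c,D)-B-p[k:k+2]]
    o+=[proj('w1',W[:1])-[265,237]-p[12:14],proj('w1',D3)-Wd-p[12:14]]
    return np.r_[np.concatenate(o).ravel(),p[8:12],p[12:14]/3]
r=least_squares(f,np.r_[np.load('p.npy'),0,0,.065])
print(np.round(r.x,3)); print(np.round(r.fun,1)); p=r.x
print(s2w(p,pads).round(4)); np.save('p2.npy',p)
snap('wrist','w2')
E
```

```text
time: 4.12
ee_pos: [0.5866, -0.1677, 0.2007]
ee_rot: [3.141, 0.001, -0.44]
ft_force: [0.5, 1.2, 0.5]
grip_width: 0.002
grasp_force: 0.0
t 4.1167 pos [ 0.5866 -0.1677  0.2007] rot [ 3.1411e+00  1.2000e-03 -4.4020e-01] F [0.5  1.2  0.51] w 0.002301188963993533 q [ 0.36  0.4  -0.19  1.72  0.09  1.03 -1.88]
shift mm tool [-0.1  0.1 10.7] units [-0.    0.01  0.43] yaw err deg 0.56
[ 0.551 -0.066 -0.421  0.173  0.083  0.807  1.127  0.077  0.008 -0.967
 -0.049 -0.016  1.951  0.799  0.064]
[ 0.6 -0.8 -0.1 -0.6  0.5 -0.2  0.9 -0.7 -1.1  0.6 -0.6  0.6 -0.3  0.2
  0.7  0.5 -0.  -0.3  0.1  0.2  0.2  0.5 -0.4  0.  -0.8 -1.   0.2  0.
 -0.4  0.9 -0.  -0.1  0.5 -0.8  0.1 -0.   0.  -1.  -0.  -0.   0.7  0.3]
[[ 0.5905 -0.1688  0.19  ]
 [ 0.6543 -0.0265  0.19  ]
 [ 0.512   0.0373  0.19  ]
 [ 0.4482 -0.105   0.19  ]]
```

```bash
python3 -m handwheel '[[[0,0,0],[0.07,0,0.1],0],[[0,0,0],[0,0,0.1],0],[[0,0,0],[0,0,0.1],0],[[0,0,0],[0,0,0.1],0],[[0,0,0],[0,0,0.1],0],[[0,0,0],[0,0,0.1],0],[[0,0,0],[0,0,0.1],0],[[0,0,0],[0,0,0],0],[[0,0,0],[0,0,0],0]]'
python3 delta.py 0 -0.0129; python3 - <<'E'
from h import *
snap('wrist','w3')
a=cv2.imread('pics/w3.png')[20:320,70:330]; cv2.imwrite('pics/w3c.png',cv2.resize(a,None,fx=2,fy=2,interpolation=cv2.INTER_CUBIC))
E
```

```text
time: 4.92
ee_pos: [0.5887, -0.1684, 0.1842]
ee_rot: [3.141, -0.0, -0.44]
ft_force: [-2.1, -0.8, 4.8]
grip_width: 0.0
grasp_force: 2.4
t 4.9167 pos [ 0.5887 -0.1684  0.1842] rot [ 3.1414e+00 -2.0000e-04 -4.4040e-01] F [-2.13 -0.84  4.85] w 0.00047086292632710796 q [ 0.35  0.42 -0.19  1.73  0.09  1.   -1.88]
shift mm tool [-2.3  0.3  7.1] units [-0.09  0.01  0.29] yaw err deg 0.57
```

View pics/w3c.png

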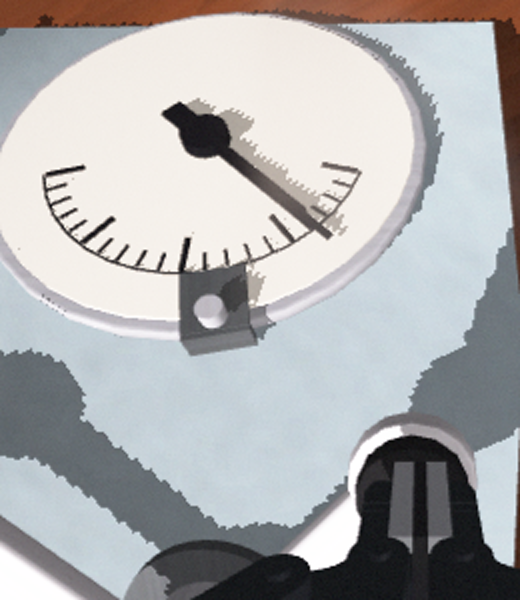

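```bash
cat > ptr.py <<'E'
from fit import *
def ptr(f):
    p=np.load('p2.npy'); g=cv2.cvtColor(np.load(f'pics/{f}.npz')['c'],cv2.COLOR_RGB2GRAY).astype(np.float32)
    A=np.arange(-.15,2,.01); rr=np.arange(.015,.05,.001); best=None
    off=np.array([-1,-.4])*p[12:14] 
    for dx in range(-6,7,1):
      for dy in range(-6,7,1):   # hub alignment: all lines through the hub centre
        uv=proj(f,s2w(p,[dial(*p[3:6],a,r) for a in A for r in rr]))-p[12:14]+[dx,dy]
        v=cv2.remap(g,uv[:,:1].astype(np.float32),uv[:,1:].astype(np.float32),1).reshape(len(A),-1).mean(1)
        i=v.argmin()
        if best is None or v[i]<best[0]: best=(v[i],A[i],dx,dy)
    return best
E
python3 -m handwheel '[[[0,0,0],[0,0,0.08],0],[[0,0,0],[0,0,0.08],0],[[0,0,0],[0,0,0.06],0],[[0,0,0],[0,0,0.04],0],[[0,0,0],[0,0,0.02],0],[[0,0,0],[0,0,0],0]]'
python3 delta.py 0 -0.0129; python3 - <<'E'
from ptr import *
c=snap('wrist','w4')
for f in('w1','w2','w3','w4'):print(f,ptr(f))
a=cv2.imread('pics/w4.png')[20:200,70:290]; cv2.imwrite('pics/w4c.png',cv2.resize(a,None,fx=3,fy=3,interpolation=cv2.INTER_CUBIC))
E
```

```text
time: 5.47
ee_pos: [0.5887, -0.1685, 0.1779]
ee_rot: [3.141, -0.001, -0.44]
ft_force: [-1.8, -0.2, 9.0]
grip_width: 0.004
grasp_force: 4.4
t 5.4667 pos [ 0.5887 -0.1685  0.1779] rot [ 3.1414e+00 -6.0000e-04 -4.4040e-01] F [-1.83 -0.18  9.  ] w 0.0036122479161892606 q [ 0.35  0.42 -0.19  1.74  0.1   0.99 -1.89]
shift mm tool [-2.4  0.3  0.8] units [-0.09  0.01  0.03] yaw err deg 0.57
w1 (np.float32(77.6733), np.float64(0.11000000000000024), -6, -4)
w2 (np.float32(92.90876), np.float64(0.13000000000000025), -6, -5)
w3 (np.float32(58.019), np.float64(0.5800000000000006), -6, -6)
w4 (np.float32(27.211412), np.float64(1.0600000000000012), -3, -5)
```

View pics/w4c.png

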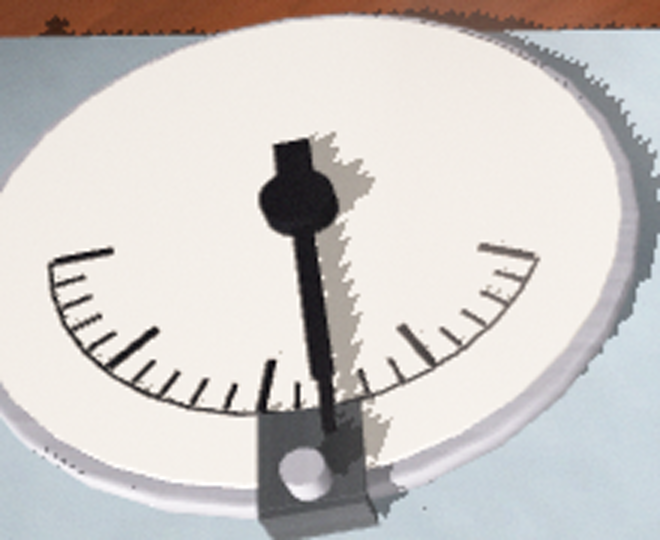

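```bash
python3 -m handwheel '[[[0,0,0],[0,0,0.02],0],[[0,0,0],[0,0,0.02],0],[[0,0,0],[0,0,0],0],[[0,0,0],[0,0,0],0]]'
python3 delta.py 0 -0.0129; python3 - <<'E'
from ptr import *
c=snap('wrist','w5')
print(ptr('w5'))
a=cv2.imread('pics/w5.png')[20:200,70:290]; cv2.imwrite('pics/w5c.png',cv2.resize(a,None,fx=3,fy=3,interpolation=cv2.INTER_CUBIC))
E
```

```text
time: 5.85
ee_pos: [0.5887, -0.1684, 0.1772]
ee_rot: [3.141, -0.001, -0.44]
ft_force: [-4.3, 0.6, 9.7]
grip_width: -0.002
grasp_force: 4.7
t 5.85 pos [ 0.5887 -0.1684  0.1772] rot [ 3.1415e+00 -7.0000e-04 -4.4040e-01] F [-4.32  0.64  9.68] w -0.002277904430092256 q [ 0.35  0.43 -0.19  1.74  0.1   0.98 -1.89]
shift mm tool [-2.3  0.4  0.1] units [-0.09  0.01  0.  ] yaw err deg 0.57
(np.float32(26.145145), np.float64(1.1900000000000013), 3, 5)
```

View pics/w5c.png

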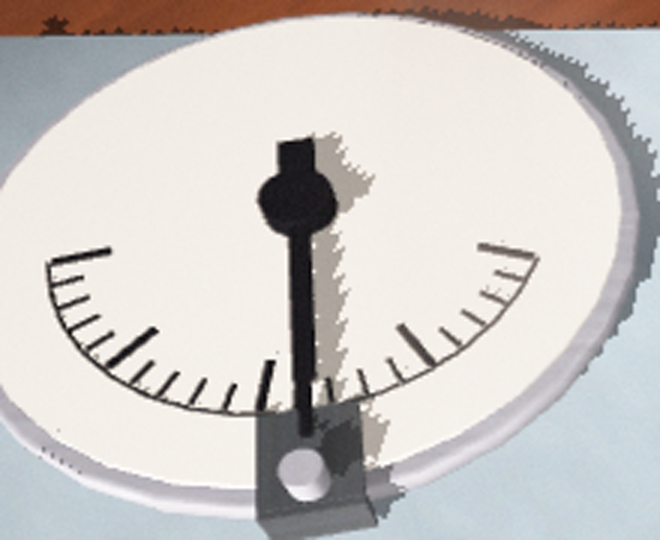

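```bash
python3 -m handwheel '[[[0,0,0],[0,0,0],0],[[0,0,0],[0,0,0],0],[[0,0,0],[0,0,0],0],[[0,0,0],[0,0,0],0],[[0,0,0],[0,0,0],0],[[0,0,0],[0,0,0],0],[[0,0,0],[0,0,0],0],[[0,0,0],[0,0,0],0],[[0,0,0],[0,0,0],0],[[0,0,0],[0,0,0],0],[[0,0,0],[0,0,0],0],[[0,0,0],[0,0,0],0]]'
python3 - <<'E'
from h import *
for n,f in(('scene','sh'),('top','th'),('wrist','wh')): snap(n,f)
E
python3 -m handwheel '[[[0,0,0],[0,0,-0.06],0],[[0,0,0],[0,0,-0.06],0],[[0,0,0],[0,0,-0.06],0],[[0,0,0],[0,0,-0.06],0],[[0,0,0],[0,0,-0.06],0],[[0,0,0],[0,0,-0.06],0],[[0,0,0],[0,0,-0.06],0],[[0,0,0],[0,0,-0.06],0],[[0,0,0],[0,0,-0.06],0],[[0,0,0],[0,0,-0.06],0],[[0,0,0],[0,0,-0.06],0],[[0,0,0],[0,0,-0.06],0]]'
python3 -m handwheel '[[[0,0,0],[0,0,-0.1],0],[[0,0,0],[0,0,-0.4],0],[[0,0,0],[0,0,-0.8],0],[[0,0,0],[0,0,-0.8],0],[[0,0,0],[0,0,0],0],[[0,0,0],[0,0,0],0]]'
python3 delta.py 2 0.06; python3 - <<'E'
from ptr import *
c=snap('wrist','w6'); print(ptr('w6'))
d=[np.abs(np.load(f'pics/{a}.npz')['c'].astype(int)-np.load(f'pics/{b}.npz')['c']).mean() for a,b in(('w5','wh'),)]; print(d)
E
```

```text
time: 6.9
ee_pos: [0.5887, -0.1684, 0.1772]
ee_rot: [3.141, -0.001, -0.44]
ft_force: [-3.8, 0.7, 10.2]
grip_width: 0.001
grasp_force: 4.7
time: 8.05
ee_pos: [0.5886, -0.1683, 0.1934]
ee_rot: [-3.142, 0.0, -0.44]
ft_force: [0.6, -0.0, -0.4]
grip_width: 0.001
grasp_force: 0.0
time: 8.55
ee_pos: [0.5895, -0.1685, 0.2481]
ee_rot: [-3.141, -0.003, -0.44]
ft_force: [0.7, 0.4, -0.1]
grip_width: 0.001
grasp_force: 0.0
t 8.55 pos [ 0.5895 -0.1685  0.2481] rot [-3.1409 -0.0035 -0.4403] F [ 0.68  0.37 -0.09] w 0.0006612482985414704 q [ 0.36  0.36 -0.2   1.66  0.08  1.12 -1.87]
shift mm tool [-160.6 -153.8   -2.3] units [-6.42 -6.15 -0.09] yaw err deg 0.56
(np.float32(91.4046), np.float64(-0.01999999999999988), 6, 2)
[np.float64(1.9677069160997733)]
```

```bash
python3 -m handwheel '[[[0,0,0],[-0.5,-0.5,0],0],[[0,0,0],[-0.9,-0.86,0],0],[[0,0,0],[-0.9,-0.86,0],0],[[0,0,0],[-0.9,-0.86,0],0],[[0,0,0],[-0.9,-0.86,0],0],[[0,0,0],[-0.9,-0.86,0],0],[[0,0,0],[-0.9,-0.86,0],0],[[0,0,0],[-0.5,-0.5,0],0],[[0,0,0],[0,0,0],0],[[0,0,0],[0,0,0],0],[[0,0,0],[0,0,0],0]]'
python3 delta.py 2 0.02
```

```text
time: 9.52
ee_pos: [0.5095, 0.0379, 0.2457]
ee_rot: [3.14, 0.001, -0.442]
ft_force: [-0.4, 0.1, 0.7]
grip_width: -0.001
grasp_force: 0.0
t 9.5167 pos [0.5095 0.0379 0.2457] rot [ 3.1404e+00  6.0000e-04 -4.4160e-01] F [-0.38  0.06  0.71] w -0.0006079163192995646 q [ 0.11  0.21 -0.31  1.88  0.07  1.06 -2.24]
shift mm tool [-0.2 -1.3 35.7] units [-0.01 -0.05  1.43] yaw err deg 0.64
```

```bash
python3 -m handwheel '[[[0,0,0],[0.05,0,0.5],0],[[0,0,0],[0,0,0.7],0],[[0,0,0],[0,0,0.5],0],[[0,0,0],[0,0,0.2],0],[[0,0,0],[0,0,0.1],0],[[0,0,0],[0,0,0.1],0],[[0,0,0],[0,0,0.1],0],[[0,0,0],[0,0,0.1],0],[[0,0,0],[0,0,0.1],0],[[0,0,0],[0,0,0],0],[[0,0,0],[0,0,0],0]]'
python3 delta.py 2 -0.0128
```

```text
time: 10.43
ee_pos: [0.5113, 0.0384, 0.1869]
ee_rot: [-3.141, -0.002, -0.44]
ft_force: [0.7, -0.8, 3.6]
grip_width: -0.0
grasp_force: 1.5
t 10.4333 pos [0.5113 0.0384 0.1869] rot [-3.1412e+00 -1.6000e-03 -4.4040e-01] F [ 0.7  -0.83  3.63] w -2.4392482236354147e-05 q [ 0.1   0.27 -0.31  1.95  0.1   0.93 -2.27]
shift mm tool [-1.7  0.   9.7] units [-0.07  0.    0.39] yaw err deg 0.57
```

```bash
python3 -m handwheel '[[[0,0,0],[0,0,0.08],0],[[0,0,0],[0,0,0.08],0],[[0,0,0],[0,0,0.08],0],[[0,0,0],[0,0,0.07],0],[[0,0,0],[0,0,0.04],0],[[0,0,0],[0,0,0.02],0],[[0,0,0],[0,0,0],0],[[0,0,0],[0,0,0],0]]'
python3 delta.py 2 -0.0128; python3 - <<'E'
from h import *
for n,f in(('scene','s7'),('wrist','w7'),('top','t7')): snap(n,f)
L=lambda f,y,x,h,w,s:cv2.resize(cv2.imread(f'pics/{f}.png')[y:y+h,x:x+w],(w*s,h*s),interpolation=cv2.INTER_CUBIC)
a=np.hstack([L('sh',235,265,60,60,5),L('s7',235,265,60,60,5)])
w=np.hstack([cv2.resize(cv2.imread('pics/w7.png'),(375,281)),cv2.resize(L('t7',140,235,145,130,2),(225,281))])
cv2.imwrite('pics/comp.png',np.vstack([a,w]))
E
```

```text
time: 11.1
ee_pos: [0.5113, 0.0384, 0.1781]
ee_rot: [-3.141, -0.002, -0.44]
ft_force: [-0.7, -1.8, 9.9]
grip_width: -0.001
grasp_force: 4.4
t 11.1 pos [0.5113 0.0384 0.1781] rot [-3.1412e+00 -1.6000e-03 -4.4050e-01] F [-0.69 -1.85  9.89] w -0.0014221300907483123 q [ 0.1   0.28 -0.31  1.96  0.11  0.91 -2.27]
shift mm tool [-1.7  0.1  0.9] units [-0.07  0.    0.03] yaw err deg 0.57
```

View pics/comp.png

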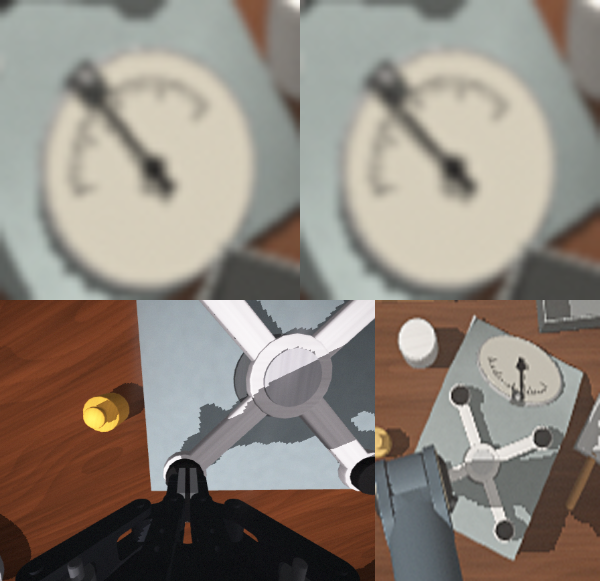

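```bash
python3 - <<'E'
from fit import *
p=np.load('p2.npy')
def ang(f,k):
    g=cv2.cvtColor(np.load(f'pics/{f}.npz')['c'],cv2.COLOR_RGB2GRAY).astype(np.float32)
    A=np.arange(.6,1.7,.01); rr=np.arange(.02,.05,.001)
    uv=(proj(f,s2w(p,[dial(*p[3:6],a,r) for a in A for r in rr]))-p[k:k+2]).astype(np.float32)
    v=cv2.remap(g,uv[:,:1],uv[:,1:],cv2.INTER_CUBIC).reshape(len(A),-1).mean(1)
    w=np.clip(np.median(v)-25-v,0,None); return (A*w).sum()/w.sum()
for a,k in(('sh',10),('s7',10),('th',8),('t7',8)):print(a,ang(a,k))
E
```

```text
sh 1.0765156582915312
s7 0.9938372142340413
th 1.0994200314786675
t7 1.0063852319086746
```

```bash
python3 -m handwheel '[[[0,0,0],[0,0,0.02],0],[[0,0,0],[0,0,0.02],0],[[0,0,0],[0,0,0.01],0],[[0,0,0],[0,0,0],0],[[0,0,0],[0,0,0],0]]'
python3 - <<'E'
from fit import *
p=np.load('p2.npy'); snap('scene','s8'); snap('top','t8')
def ang(f,k):
    g=cv2.cvtColor(np.load(f'pics/{f}.npz')['c'],cv2.COLOR_RGB2GRAY).astype(np.float32)
    A=np.arange(.6,1.7,.01); rr=np.arange(.02,.05,.001)
    uv=(proj(f,s2w(p,[dial(*p[3:6],a,r) for a in A for r in rr]))-p[k:k+2]).astype(np.float32)
    v=cv2.remap(g,uv[:,:1],uv[:,1:],cv2.INTER_CUBIC).reshape(len(A),-1).mean(1)
    w=np.clip(np.median(v)-25-v,0,None); return (A*w).sum()/w.sum()
for a,k in(('s8',10),('t8',8)):print(a,ang(a,k))
E
```

```text
time: 11.67
ee_pos: [0.5113, 0.0385, 0.1769]
ee_rot: [-3.141, -0.002, -0.44]
ft_force: [-0.6, -1.8, 9.1]
grip_width: 0.003
grasp_force: 4.8
s8 1.0967590794508701
t8 1.1221051544174403
```

```bash
python3 -m handwheel '[[[0,0,0],[0,0,-0.005],0],[[0,0,0],[0,0,0],0],[[0,0,0],[0,0,0],0],[[0,0,0],[0,0,0],0],[[0,0,0],[0,0,0],0],[[0,0,0],[0,0,0],0],[[0,0,0],[0,0,0],0],[[0,0,0],[0,0,0],0],[[0,0,0],[0,0,0],0],[[0,0,0],[0,0,0],0],[[0,0,0],[0,0,0],0],[[0,0,0],[0,0,0],0]]'
python3 -m handwheel '[[[0,0,0],[0,0,-0.06],0],[[0,0,0],[0,0,-0.06],0],[[0,0,0],[0,0,-0.06],0],[[0,0,0],[0,0,-0.06],0],[[0,0,0],[0,0,-0.06],0],[[0,0,0],[0,0,-0.06],0],[[0,0,0],[0,0,-0.06],0],[[0,0,0],[0,0,-0.06],0],[[0,0,0],[0,0,-0.06],0],[[0,0,0],[0,0,-0.06],0],[[0,0,0],[0,0,-0.06],0],[[0,0,0],[0,0,-0.06],0]]'
python3 -m handwheel '[[[0,0,0],[0,0,-0.1],0],[[0,0,0],[0,0,-0.4],0],[[0,0,0],[0,0,-0.8],0],[[0,0,0],[0,0,-0.8],0],[[0,0,0],[0,0,0],0],[[0,0,0],[0,0,0],0],[[0,0,0],[0,0,0],0],[[0,0,0],[0,0,0],0]]'
python3 - <<'E'
from h import *
snap('scene','s9')
a=np.load('pics/scene0.npz')['c'].astype(int);b=np.load('pics/s9.npz')['c']
d=np.abs(a-b).sum(2)[240:300,265:320]; print('dial diff vs start: mean',d.mean(),'max',d.max(),(d>60).sum())
E
```

```text
time: 12.77
ee_pos: [0.5113, 0.0384, 0.1771]
ee_rot: [-3.141, -0.002, -0.44]
ft_force: [-0.9, -1.6, 9.8]
grip_width: -0.001
grasp_force: 4.7
time: 13.77
ee_pos: [0.5098, 0.0389, 0.1934]
ee_rot: [3.141, 0.002, -0.44]
ft_force: [-0.3, -0.2, 0.4]
grip_width: -0.002
grasp_force: 0.0
time: 14.43
ee_pos: [0.51, 0.0385, 0.2457]
ee_rot: [3.141, 0.001, -0.44]
ft_force: [0.4, -1.0, 0.4]
grip_width: 0.003
grasp_force: 0.0
dial diff vs start: mean 2.6627272727272726 max 9 0
```

The dial looks the same as in the starting picture, so the pointer is back at zero and the scale hasn't moved. I'm handing the job in.

```bash
python3 -c "from bench import arm; print(arm.finish_job())"
```

```text
the job is handed in; nothing more can be done
None
```

I pressed the dial-left pad and then the rear-right pad to the clip, held each for about a second and eased off slowly; the pointer is back at zero, the dial hasn't moved, the fingers are clear of the platform, and the job was handed in at about 14.5 s.

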